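# Free a candle clamp's strap by compressing its spring bar with the fork

### The job

Take the orange-handled fork out of its wooden stand and, on the clamp that holds the tan (light brown) shell candle, use its prongs to push the brass collar of the spring bar back against its spring until the steel strap over the candle springs open. Then put the fork back in its stand, upright with the prongs down, and let go. Leave the other clamp, with the cream candle, shut.

Things in the scene. Friction and masses are not known exactly. Their poses are not given: they have to be found in the camera images.
- fork_grip (a point): Loose fork, 122 mm tall, 0.09 kg, upright in its stand. This point: on its axis in the handle, 90 mm above the prong ends, where to grip. z up, y from prong to prong. Orange handle 18 x 18 mm, faces square to x and y, 52 to 122 mm above the prong ends; below it a steel bridge 36 mm wide (y), 14 mm thick (x), and two prongs 9 mm wide, 34 mm long, with a slot of 18 mm between.
- stand_floor (a point): Fixed dark wooden fork stand: open-topped box 38 x 62 mm, 42 mm high, on a 60 x 84 mm foot. This point is the centre of the well's floor, 7 mm above the table; the well is 24 mm (x) by 48 mm (y) inside and 35 mm deep. The fork starts standing on this floor with its axes along the stand's.
- tan_clamp: Target: fixed green clamp holding the tan shell candle; base 190 x 84 x 8 mm. Origin on the table under the base, x along the spring bar towards the candle. Across the candle a hinged steel strap; its eye is held by the bar at the -x half, 42 mm above the table. Along the bar in -x: guide lug (30 mm wide, top at 54 mm), free stretch, brass collar, spring, housing.
- tan_clamp_gap (a point): On the target's bar axis, 42 mm above the table, midway in the 28 mm free stretch of bar between guide lug (14 mm away in +x) and front face of the brass collar (14 mm away in -x, bar at rest): the fork goes in here from above. Axes as the clamp; the collar is pushed in -x. Bar 8 mm thick, 30 mm clear of the base; collar 34 mm across. Right with prong ends 20 to 25 mm above the table.
- tan_clamp_bar (a joint): Spring bar of the tan candle's clamp, m: 0 at rest (locked in the strap's eye), grows as the collar is pushed in -x of the clamp; strap is free from about 0.012, hard stop at 0.020. About 2 N to start, 7 N at the stop. Springs back to 0 when let go.
- tan_clamp_strap (a joint): Steel strap, 22 mm wide, over the tan candle, hinged at the clamp's +x end, rad: 0 shut, up to 1.2 open (its stop). Once the bar is drawn out of its eye it swings up by itself, away from the spring bar, and stays open.
- pale_clamp_strap (a joint): The same strap on the other, identical clamp, which holds the cream shell candle: 0 shut; to be left shut.
Things that resemble listed ones, but are neither listed nor needed, are in the scene too. Leave any blue or turquoise look-alike of the part that bears fork_grip alone.

How it is judged:
On the way, in this order (a step that is already met when the one before it is completed fails the run):
1. the fork pushes the tan clamp's spring bar back (value of joint tan_clamp_bar above 0.006 m and contact force between fork and tan_clamp above 0.5 N), for 0.05 s.
2. the tan clamp's strap springs open (value of joint tan_clamp_strap above 0.8 rad), for 0.1 s.
At the end, for the whole second after the job is handed in: The tan candle's strap stands open (over 0.8 rad), its spring bar is back at rest (within 4 mm), the cream candle's strap is shut (under 0.1 rad), and the fork stands still in its stand, prongs down on the well's floor, within 20 degrees of upright (value of joint tan_clamp_strap above 0.8 rad and value of joint tan_clamp_bar below 0.004 m and value of joint pale_clamp_strap below 0.1 rad and horizontal distance between fork_grip and stand_floor below 0.03 m and z of fork_grip in the frame of stand_floor between 0.075 and 0.098 m and angle between fork_grip's own z axis and vertical below 0.35 rad and linear speed of fork below 0.03 m/s); the robot touches nothing.
It fails at once if the cream candle's clamp comes open (value of joint pale_clamp_strap above 0.2 rad).
It also fails if it takes over 56 s, if anything falls off the work surface, if the arm or the gripper's body presses on something with over 40 N, if the wrist force passes 120 N, or if a joint passes its speed limit or range.

### The arm

A 6-joint arm with a two-finger parallel gripper is mounted at the origin on a cart in front of the work surface, level with it; the furniture and walls round the work are solid. World frame = base frame: x ahead of the robot, y to its left, z up, the work surface at z = 0. Lengths are in m, angles in rad, forces in N, time in s.
With the tool pointing down it reaches from about 0.375 to 0.975 m from the base axis. Payload 3.8 kg.
Tool frame: the origin (TCP) lies midway between the tips of the shut fingers; the grasp point (between the pads) lies 19 mm behind it (bot.grip_point_offset is the z of the grasp point in the tool frame, in m); z points along the fingers, y is the line along which they close (so a half turn about z gives the same grasp; the last joint's range is limited). The gripper opens to 85 mm and grips with 20 to 120 N. Pads are 22 mm wide; open, the fingers measure 114 mm over their backs; the gripper's body (76 mm by 85 mm) begins 54 mm behind the grasp point. The pads swing forward as they close: fully open they stand 13 mm farther back than shut.
Start: joints at [1.114, 0.264, 1.604, -0, 1.274, -0.037], TCP at [0.275, 0.616, 0.231] pointing down, gripper open.
Joint ranges: [-2.63, 2.63], [-0.94, 2.18], [0.31, 2.57], [-1.31, 4.45], [0, 2.66], [-2.55, 2.55]. Speed limits (rad/s): [2.57, 2.57, 3.14, 3.14, 3.14, 3.14].

### API

Orientations are given as a rotation vector (axis times angle).
In Python, from workcell import sensors, optics, order, bot gives the robot as it stands.
- The arm moves only by the tool play_rows, never from a script. Its argument "commands" is a list of rows, each a list of 6 numbers: the shift along the tool's x, y, z in cm, then the turn, a rotation vector about the tool's x, y, z in rad. In form: [[dx, dy, dz, wx, wy, wz], ...]. A call has 1 to 5 rows; each row shifts and turns the commanded pose from where the row before left it, along the tool's axes as they then stand; what a row does not reach is not made up. A row lasts 1/12 s, in which the tool goes at most 41.7 mm and 7.16 degrees, less where a joint would pass 70% of its speed; a pose out of reach is approached as far as the arm can. A call with a gripper value outside its range is refused whole. "grip" is the closure, from 0 (fully open) to 1 (shut), set as the call begins (left out, the last holds). The fingers move at their own pace and stop on an object; "force" is the grip in N (left out, the last holds). Time passes only in rows, so rows that do not move let the fingers close. It gives the time, the measured TCP pose, the force, the opening and the grip force at its end, in the units of the state.
- sensors.read_state(): the state, without advancing time (a new reading comes with each control period).
- optics.read_camera(name): name is "scene" or "top"; returns the picture (400x640x3 uint8, red, green, blue); there is no depth.
- optics.camera_info(name): a dict with "mtx" (3x3 intrinsics, pixels), "k1" (the pictures are not rectified: a ray, as slopes to the right and down, at radius r is drawn at 1 + k1 r^2 times it, then the intrinsics apply), "R" (3x3) and "t" (3): a world point X has camera coordinates R X + t. Camera axes: x right, y down, z forward; pixel columns grow to the right and rows downward; lengths in m; the calibration is good to about 2 mm. A picture is of the moment at which its call begins. camera_info takes no time and is no camera call.
- order.finish_job(): hands the job in; it is judged then, once.
The state is a dict: "time": time; "q": joint angles; "joint_vel": joint speeds; "joint_torque": joint torques, N m; "tool_pos": TCP position; "tcp_rot": TCP orientation; "wrist_force": force on the tool from outside, world axes, zero at the start; "torque": the same for the moment, N m; "width": opening from 0.0 (shut) to 1.0 (fully open); "grip_force": force on a finger pad.
Only numpy, scipy, OpenCV 4.12 (cv2) and the standard library are available. Lean on these libraries where they do the work, as an engineer would, in place of code of your own. Each camera call takes 0.05 s, during which the arm holds its last target. There are 200 camera calls.

## Working session

There is one attempt and no reset: what is moved stays moved. The work goes in short steps, Python scripts to look and compute and a tool call to move; the robot and the scene stay as the last step left them, time stands still between calls to the robot, and variables do not carry over. Pictures are saved under pics/ and viewed, at most 10 in all, crops included, and the job is handed in when it is done.

Besides the shell and the picture viewer there is one more tool, called as name(argument=value, ...), one argument or row to a line, values as JSON. play_rows: Moves the arm, as the interface text tells. Its arguments: {"type":"object","properties":{"commands":{"type":"array","items":{"type":"array","items":{"type":"number"}}},"grip":{"type":"number"},"force":{"type":"number"}},"required":["commands"]}

```bash
mkdir -p pics; cat > h.py <<'E'
import numpy as np, cv2
from workcell import sensors, optics, order, bot
def ray(n,u,v):
    c=optics.camera_info(n); K=np.array(c["mtx"]);R=np.array(c["R"]);t=np.array(c["t"])
    d=np.linalg.solve(K,[u,v,1.])[:2]; s=d.copy()
    for _ in range(30): s=d/(1+c["k1"]*(s@s))
    return -R.T@t, R.T@np.r_[s,1]
def atz(n,u,v,z):
    o,d=ray(n,u,v); return o+d*(z-o[2])/d[2]
def proj(n,X):
    c=optics.camera_info(n); K=np.array(c["mtx"]);p=np.array(c["R"])@X+np.array(c["t"])
    s=p[:2]/p[2]; s=s*(1+c["k1"]*(s@s)); return (K@np.r_[s,1])[:2]
def snap(n,f,crop=None,k=1):
    im=optics.read_camera(n)
    if crop: u0,v0,u1,v1=crop; im=im[v0:v1,u0:u1]
    im=cv2.resize(im,None,fx=k,fy=k,interpolation=cv2.INTER_CUBIC)
    cv2.imwrite("pics/"+f,im[:,:,::-1])
E
python3 - <<'E'
from h import *
snap("scene","s1.png");snap("top","t1.png")
for n in("scene","top"): print(n,ray(n,320,200))
print(sensors.read_state())
E
```

```text
scene (array([-0.15894147,  0.8733388 ,  0.51216931]), array([ 0.60682953, -0.67448959, -0.42060049]))
top (array([0.42057156, 0.13929342, 1.03628629]), array([ 0.10905444,  0.0231691 , -0.99393668]))
{'time': 0.1, 'q': array([ 1.11406756e+00,  2.64682078e-01,  1.60524249e+00, -4.48807559e-05,
        1.27373083e+00, -3.69049285e-02]), 'joint_vel': array([-0.00293386, -0.0017989 , -0.00098071, -0.00053948,  0.00039343,
        0.00027345]), 'joint_torque': array([ 6.43069925e-04, -5.16709685e+01, -3.68587232e+01, -1.97436493e-04,
        6.33113828e-03, -5.28887568e-06]), 'tool_pos': array([0.27485116, 0.61577105, 0.23008095]), 'tcp_rot': array([-0.65450853, -3.07218296,  0.00315795]), 'wrist_force': array([0.58439011, 0.19591099, 0.43206462]), 'torque': array([-0.012461  ,  0.00167711,  0.00195602]), 'grip_force': 0.0, 'width': 0.999033257087045}
```

View pics/s1.png

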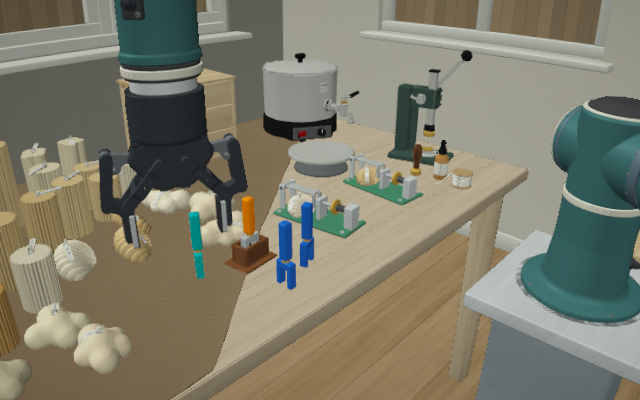

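View pics/t1.png

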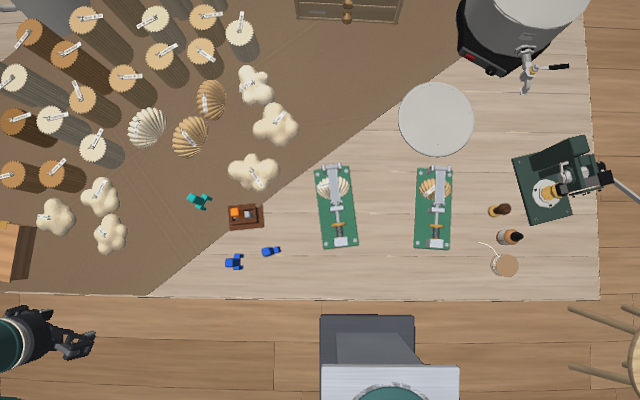

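The scene picture shows an orange fork in its stand at (248,220), blue look-alikes at (287,255) and (307,235), and a turquoise one at (196,245). The cream clamp is at (320,210) and the tan one at (383,180). In the top view the stand is at (245,216), the cream clamp at (337,207) and the tan clamp at (433,207). The orange fork and the right-hand clamp, which has the light-brown shell, fit the description. I'll confirm that in an enlarged crop.

```bash
python3 - <<'E'
from h import *
im=optics.read_camera("top")
a=cv2.resize(im[160:255,400:470],None,fx=6,fy=6,interpolation=cv2.INTER_CUBIC)
b=cv2.resize(im[195:240,218:272],None,fx=7,fy=7,interpolation=cv2.INTER_CUBIC)
c=np.zeros((570,800,3),np.uint8); c[:570,:420]=a; c[:315,422:800]=b
cv2.imwrite("pics/c1.png",c[:,:,::-1])
im=optics.read_camera("scene")
a=cv2.resize(im[185:275,215:325],None,fx=4,fy=4,interpolation=cv2.INTER_CUBIC)
b=cv2.resize(im[145:215,335:430],None,fx=4,fy=4,interpolation=cv2.INTER_CUBIC)
c=np.zeros((360,800,3),np.uint8); c[:360,:410]=a[:,:410]; c[:280,420:800]=b
cv2.imwrite("pics/c2.png",c[:,:,::-1])
E
```

```text
(no output)
```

View pics/c1.png

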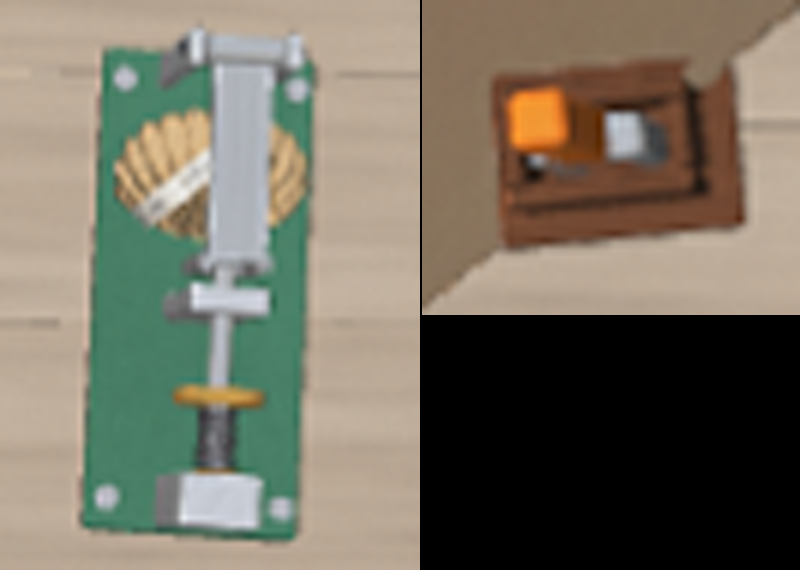

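View pics/c2.png

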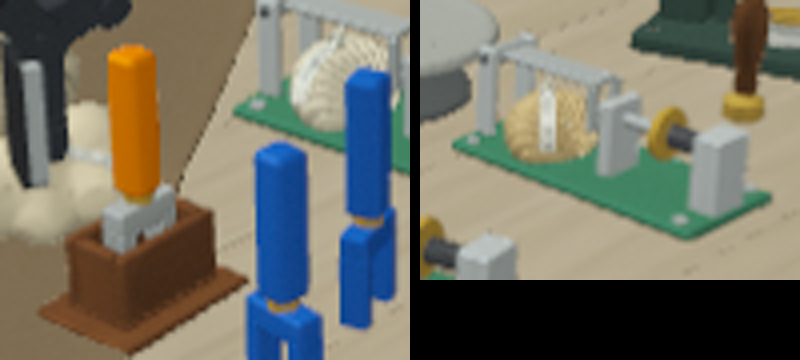

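The crops confirm it: the orange fork is in the brown stand, and the right-hand clamp holds the tan shell, with its collar at crop (219,395). Next I'll measure.

```bash
python3 - <<'E'
from h import *
np.set_printoptions(precision=4,suppress=True)
A=lambda x,y:((x+.5)/6-.5+400,(y+.5)/6-.5+160)
B=lambda x,y:((x-422+.5)/7-.5+218,(y+.5)/7-.5+195)
T=lambda f,x,y,z:atz("top",*f(x,y),z)
c=[T(A,*p,.008) for p in((105,48),(313,62),(297,540),(82,527))]
print("base",*c); m=np.mean(c,0); ax=(c[0]+c[1]-c[2]-c[3])[:2]; L=np.linalg.norm(ax)/2
yaw=np.arctan2(ax[1],ax[0]); ex=ax/np.linalg.norm(ax); ey=np.array([-ex[1],ex[0]])
print("ctr",m,"yaw",yaw,L)
loc=lambda X:np.array([(X-m)[:2]@ex,(X-m)[:2]@ey])
for n,p,z in(("bar hi",(225,325),.046),("bar lo",(219,380),.046),("collar front top",(220,386),.059),("collar L",(174,393),.042),("collar R",(266,395),.042),("lug near edge",(230,310),.054),("lug far edge",(230,285),.054),("lug L",(190,297),.054),("lug R",(270,300),.054)):
    X=T(A,*p,z);print(n,X,loc(X))
f=[T(B,*p,.007) for p in((493,75),(730,60),(743,225),(507,247))]
f2=[T(B,*p,.042) for p in((500,82),(692,80),(702,190),(508,210))]
print("foot",*f,"ctr",np.mean(f,0)); a=(f[0]+f[3]-f[1]-f[2])[:2]; print("foot y dir yaw",np.arctan2(-a[0],a[1]),np.linalg.norm(a)/2)
h=T(B,540,118,.129);print("handle top",h)
# scene: handle top centre  crop (133,50)
u,v=(133+.5)/4-.5+215,(51+.5)/4-.5+185
print("scene handle top",atz("scene",u,v,.129), "top cam handle in scene",proj("scene",h),(u,v))
for n,p in(("collar ctr",(665,133)),("lug top ctr",(619,104))):
    u,v=(p[0]-420+.5)/4-.5+335,(p[1]+.5)/4-.5+145
    print(n,atz("scene",u,v,.042 if n[0]=="c" else .054))
s=sensors.read_state();from scipy.spatial.transform import Rotation as R
print(R.from_rotvec(s["tcp_rot"]).as_matrix(),bot.grip_point_offset)
E
```

```text
base [ 0.612  -0.0646  0.008 ] [ 0.6072 -0.1468  0.008 ] [ 0.4201 -0.1373  0.008 ] [ 0.4246 -0.0538  0.008 ]
ctr [ 0.516  -0.1006  0.008 ] yaw -0.054123758260352726 0.18750241154409078
bar hi [ 0.5002 -0.101   0.046 ] [-0.0157 -0.0013]
bar lo [ 0.4796 -0.0985  0.046 ] [-0.0365  0.0001]
collar front top [ 0.4766 -0.0957  0.059 ] [-0.0396  0.0028]
collar L [ 0.4748 -0.0824  0.042 ] [-0.0421  0.0159]
collar R [ 0.4743 -0.1172  0.042 ] [-0.0407 -0.0188]
lug near edge [ 0.5052 -0.101   0.054 ] [-0.0108 -0.001 ]
lug far edge [ 0.5145 -0.1012  0.054 ] [-0.0014 -0.0006]
lug L [ 0.5099 -0.0862  0.054 ] [-0.0068  0.0141]
lug R [ 0.509  -0.1161  0.054 ] [-0.0061 -0.0158]
foot [0.5194 0.3806 0.007 ] [0.5251 0.3004 0.007 ] [0.4698 0.2949 0.007 ] [0.4616 0.3742 0.007 ] ctr [0.494  0.3375 0.007 ]
foot y dir yaw 0.08634819712334221 0.08004162088560177
handle top [0.495  0.3375 0.129 ]
scene handle top [0.4935 0.3391 0.129 ] top cam handle in scene [247.9657 196.861 ] (247.875, 197.375)
collar ctr [ 0.4731 -0.0987  0.042 ]
lug top ctr [ 0.5033 -0.0925  0.054 ]
[[-0.9132  0.4076 -0.0006]
 [ 0.4076  0.9132 -0.0013]
 [ 0.     -0.0015 -1.    ]] -0.0187
```

play_rows(
  commands=[
    [0,0,0,0,0,0.106],
    [0,0,0,0,0,0.106],
    [0,0,0,0,0,0.106],
    [0,0,0,0,0,0.106],
    [0,0,0,0,0,0.106],
  ],
  grip=0.4,
)

```text
time: 0.62
tool_pos: [0.275, 0.6162, 0.2309]
tcp_rot: [1.444, 2.79, -0.001]
wrist_force: [1.1, -0.1, -0.1]
width: 0.602
grip_force: 0.0
```

play_rows(
  commands=[
    [0,0,0,0,0,0.106],
    [0,0,0,0,0,0.106],
    [0,0,0,0,0,0.106],
    [0,0,0,0,0,0.106],
    [0,0,0,0,0,0.106],
  ],
)

```text
time: 1.03
tool_pos: [0.275, 0.6162, 0.2309]
tcp_rot: [2.124, 2.314, -0.001]
wrist_force: [0.3, 0.5, 0.8]
width: 0.598
grip_force: 0.0
```

play_rows(
  commands=[
    [-3,2,0,0,0,0],
    [-3,2,0,0,0,0],
    [-3,2,0,0,0,0],
    [-3,2,0,0,0,0],
    [-3,2,0,0,0,0],
  ],
)

```text
time: 1.45
tool_pos: [0.3889, 0.4747, 0.231]
tcp_rot: [2.117, 2.321, -0.001]
wrist_force: [0.7, 0.6, -0.4]
width: 0.602
grip_force: 0.0
```

play_rows(
  commands=[
    [-3,2,0,0,0,0],
    [-3,2,0,0,0,0],
    [-3,2,0,0,0,0],
    [-3,2,0,0,0,0],
    [-2,1,0,0,0,0],
  ],
)

```text
time: 1.87
tool_pos: [0.4927, 0.3421, 0.2312]
tcp_rot: [2.119, 2.317, -0.0]
wrist_force: [-0.2, 0.6, -0.4]
width: 0.596
grip_force: 0.0
```

```bash
cat >> h.py <<'E'
from scipy.spatial.transform import Rotation as R
def togo(x,y,z,yaw):
    "shift (cm) in tool axes after, and turn to, tool y heading yaw"
    s=sensors.read_state(); M=R.from_rotvec(s["tcp_rot"]).as_matrix(); p=s["tool_pos"]
    g=np.array([[-np.sin(yaw),np.cos(yaw),0],[np.cos(yaw),np.sin(yaw),0],[0,0,-1.]]).T
    print("t",s["time"],"pos",p.round(4),"w",s["width"],"F",s["wrist_force"].round(2),"gf",s["grip_force"])
    print("shift now-axes cm",(M.T@(np.array([x,y,z])-p)*100).round(2),"turn",R.from_matrix(M.T@g).as_rotvec().round(4))
E
python3 -c "
from h import *
togo(.4945,.338,.080,.09)"
```

```text
t 1.8667 pos [0.4927 0.3421 0.2312] w 0.5964346525216573 F [-0.16  0.55 -0.38] gf 0.0
shift now-axes cm [-0.41  0.13 15.12] turn [ 0.0008  0.0011 -0.0006]
```

play_rows(
  commands=[
    [-0.4,0.15,0,0,0,0],
    [0,0,3,0,0,0],
    [0,0,3,0,0,0],
    [0,0,3,0,0,0],
    [0,0,3,0,0,0],
  ],
)

```text
time: 2.28
tool_pos: [0.4921, 0.3416, 0.1103]
tcp_rot: [-2.118, -2.32, -0.001]
wrist_force: [0.4, -0.6, -0.4]
width: 0.6
grip_force: 0.0
```

play_rows(
  commands=[
    [0,0,1.5,0,0,0],
    [0,0,1.5,0,0,0],
    [0,0,0,0,0,0],
  ],
)

```text
time: 2.53
tool_pos: [0.4892, 0.3399, 0.077]
tcp_rot: [-2.116, -2.319, 0.011]
wrist_force: [-1.8, -1.1, 0.3]
width: 0.596
grip_force: 0.0
```

```bash
python3 -c "
from h import *
togo(.4945,.338,.080,.09)
im=optics.read_camera('scene');a=cv2.resize(im[140:290,180:330],None,fx=3,fy=3)
im=optics.read_camera('top');b=cv2.resize(im[180:250,210:280],None,fx=5,fy=5)
c=np.zeros((450,800,3),np.uint8);c[:,:450]=a;c[:350,450:]=b;cv2.imwrite('pics/g1.png',c[:,:,::-1])"
```

```text
t 2.5333 pos [0.4892 0.3399 0.077 ] w 0.5963919075519989 F [-1.76 -1.06  0.3 ] gf 0.0
shift now-axes cm [-0.24  0.51 -0.3 ] turn [-0.007   0.0031  0.0015]
```

View pics/g1.png

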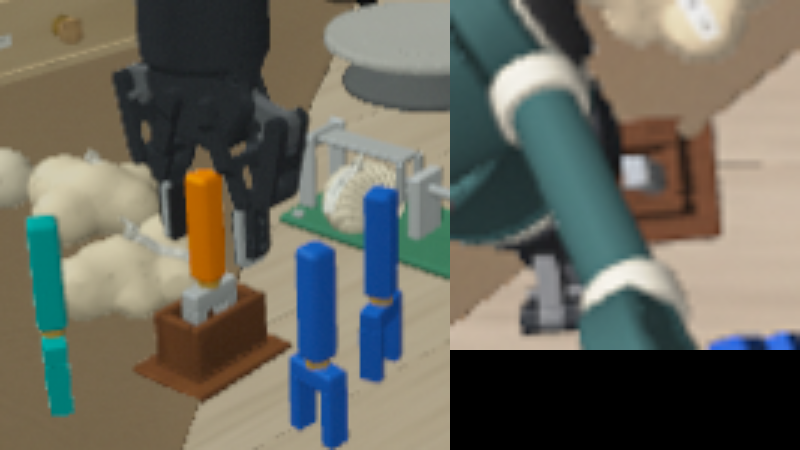

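The fingers straddle the orange handle (crop 207,230), at crop x 172 and 250. The TCP reads 5 mm low in x, so I'll let it settle and re-read.

play_rows(
  commands=[
    [0,0,0,0,0,0],
    [0,0,0,0,0,0],
  ],
)

```text
time: 2.8
tool_pos: [0.4935, 0.342, 0.0831]
tcp_rot: [2.117, 2.32, 0.005]
wrist_force: [-0.5, 0.4, 0.6]
width: 0.6
grip_force: 0.0
```

```bash
python3 -c "
from h import *
togo(.4945,.338,.080,.09)"
```

```text
t 2.8 pos [0.4935 0.342  0.0831] w 0.599777207212871 F [-0.49  0.36  0.62] gf 0.0
shift now-axes cm [-0.41  0.06  0.3 ] turn [ 0.0026 -0.0014  0.0013]
```

play_rows(
  commands=[
    [-0.4,0.1,0.3,0,0,0],
    [0,0,0,0,0,0],
  ],
)

```text
time: 2.97
tool_pos: [0.4944, 0.3369, 0.079]
tcp_rot: [2.118, 2.32, 0.002]
wrist_force: [0.1, 0.0, -0.1]
width: 0.6
grip_force: 0.0
```

play_rows(
  commands=[
    [0,0,0,0,0,0],
    [0,0,0,0,0,0],
    [0,0,0,0,0,0],
    [0,0,0,0,0,0],
    [0,0,0,0,0,0],
  ],
  grip=1.0,
  force=50,
)

```text
time: 3.38
tool_pos: [0.494, 0.3372, 0.0785]
tcp_rot: [2.118, 2.32, 0.0]
wrist_force: [-0.1, 0.2, 1.4]
width: 0.202
grip_force: 49.5
```

play_rows(
  commands=[
    [0,0,0,0,0,0],
    [0,0,0,0,0,0],
    [0,0,0,0,0,0],
  ],
)

```text
time: 3.63
tool_pos: [0.494, 0.3372, 0.0785]
tcp_rot: [2.118, 2.32, 0.0]
wrist_force: [-0.5, -0.6, 2.4]
width: 0.205
grip_force: 49.6
```

```bash
python3 -c "
from h import *
togo(.4945,.338,.080,.09)"
```

```text
t 3.6333 pos [0.494  0.3372 0.0785] w 0.20493228041413572 F [-0.51 -0.63  2.39] gf 49.632949233055115
shift now-axes cm [ 0.07  0.06 -0.15] turn [ 0.0002 -0.0001  0.001 ]
```

play_rows(
  commands=[
    [0,0,-1,0,0,0],
    [0,0,-2,0,0,0],
    [0,0,-2,0,0,0],
    [0,0,-2,0,0,0],
    [0,0,-2,0,0,0],
  ],
)

```text
time: 4.05
tool_pos: [0.4937, 0.337, 0.1693]
tcp_rot: [-2.118, -2.32, 0.001]
wrist_force: [-0.7, -0.5, -0.8]
width: 0.203
grip_force: 49.2
```

play_rows(
  commands=[
    [0,0,-2,0,0,0],
    [0,0,-1,0,0,0],
    [0,0,0,0,0,0.072],
    [0,0,0,0,0,0.072],
    [0,0,0,0,0,0],
  ],
)

```text
time: 4.47
tool_pos: [0.4938, 0.337, 0.1984]
tcp_rot: [2.281, 2.16, 0.0]
wrist_force: [-0.2, 0.2, -0.5]
width: 0.202
grip_force: 49.3
```

```bash
python3 -c "
from h import *
togo(.491,-.0993,.19,-.054)
im=optics.read_camera('scene');cv2.imwrite('pics/g2.png',cv2.resize(im[60:280,130:430],None,fx=2.5,fy=2.5)[:,:,::-1])"
```

```text
t 4.4667 pos [0.4938 0.337  0.1984] w 0.20223003341154838 F [-0.16  0.23 -0.46] gf 49.312734603881836
shift now-axes cm [-43.58   2.11   0.84] turn [ 0.0001 -0.     -0.0007]
```

View pics/g2.png

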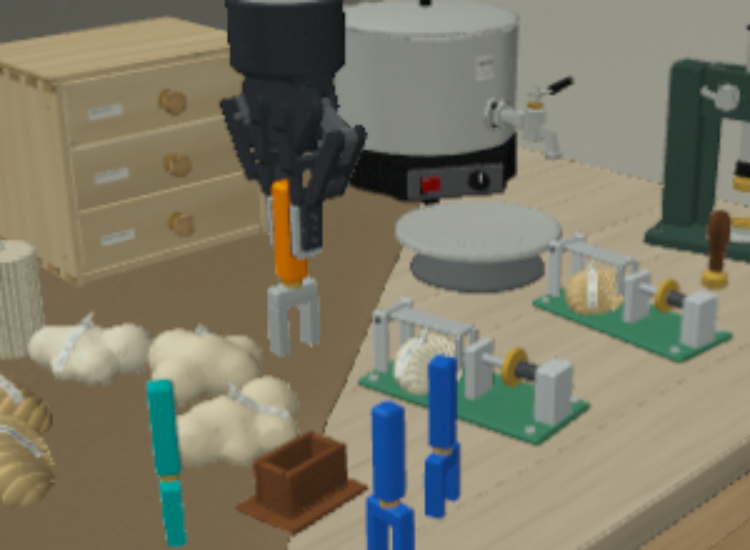

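The fork hangs upright in the gripper, prongs at crop (295,330), and the stand at (300,475) is empty. Now over to the tan clamp.

play_rows(
  commands=[
    [-2,0,0,0,0,0],
    [-3,0,0,0,0,0],
    [-3.5,0,0,0,0,0],
    [-3.5,0.5,0,0,0,0],
    [-3.5,0,0,0,0,0],
  ],
)

```text
time: 4.93
tool_pos: [0.4905, 0.1807, 0.1978]
tcp_rot: [2.276, 2.165, -0.001]
wrist_force: [0.6, -1.1, -1.3]
width: 0.207
grip_force: 49.3
```

play_rows(
  commands=[
    [-3.5,0.5,0,0,0,0],
    [-3.5,0,0,0,0,0],
    [-3.5,0.5,0,0,0,0],
    [-3.5,0,0,0,0,0],
    [-3.5,0.5,0,0,0,0],
  ],
)

```text
time: 5.35
tool_pos: [0.4952, 0.005, 0.1978]
tcp_rot: [-2.276, -2.164, 0.001]
wrist_force: [0.2, 0.1, -0.4]
width: 0.205
grip_force: 49.3
```

play_rows(
  commands=[
    [-3.5,0,0,0,0,0],
    [-3,0,0,0,0,0],
    [-2,0,0,0,0,0],
    [-1,0,0,0,0,0],
    [0,0,0,0,0,0],
  ],
)

```text
time: 5.77
tool_pos: [0.491, -0.09, 0.1979]
tcp_rot: [-2.281, -2.16, 0.001]
wrist_force: [-0.3, 0.5, -0.4]
width: 0.206
grip_force: 49.3
```

```bash
python3 -c "
from h import *
togo(.491,-.0993,.094,-.054)"
```

```text
t 5.7667 pos [ 0.491  -0.09    0.1979] w 0.20562380417243106 F [-0.34  0.5  -0.37] gf 49.30076479911804
shift now-axes cm [-0.93  0.06 10.39] turn [-0.0007  0.0002 -0.0006]
```

play_rows(
  commands=[
    [-0.9,0,0,0,0,0],
    [0,0,2,0,0,0],
    [0,0,2,0,0,0],
    [0,0,1.5,0,0,0],
    [0,0,0,0,0,0],
  ],
)

```text
time: 6.18
tool_pos: [0.4881, -0.0955, 0.1395]
tcp_rot: [-2.273, -2.16, 0.006]
wrist_force: [-0.7, 0.3, -1.2]
width: 0.199
grip_force: 49.2
```

play_rows(
  commands=[
    [0,0,0.5,0,0,0],
    [0,0,0,0,0,0],
  ],
)

```text
time: 6.35
tool_pos: [0.491, -0.0966, 0.1382]
tcp_rot: [-2.278, -2.163, -0.0]
wrist_force: [-0.8, -0.5, -1.8]
width: 0.204
grip_force: 49.2
```

```bash
python3 -c "
from h import *
togo(.491,-.0993,.094,-.054)
im=optics.read_camera('scene');cv2.imwrite('pics/g3.png',cv2.resize(im[100:220,320:440],None,fx=4.5,fy=4.5,interpolation=cv2.INTER_CUBIC)[:,:,::-1])"
```

```text
t 6.35 pos [ 0.491  -0.0966  0.1382] w 0.20393144874436897 F [-0.81 -0.48 -1.83] gf 49.238231778144836
shift now-axes cm [-0.27  0.01  4.42] turn [-0.0002 -0.0002  0.0025]
```

View pics/g3.png

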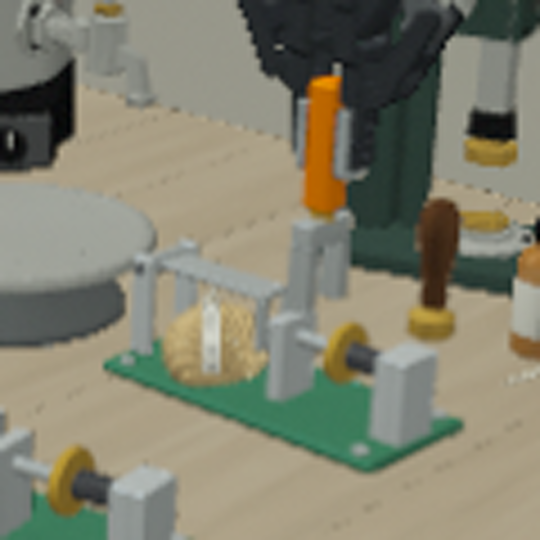

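The fork hovers over the gap with its slot over the bar. The far prong ends at crop (338,297) and the collar is at (347,353). I'll check this against projections.

```bash
python3 -c "
from h import *
c=lambda u:((u-[320,100]+.5)*4.5-.5).round(0)
ex=np.array([np.cos(-.054),np.sin(-.054),0]);ey=np.array([-ex[1],ex[0],0])
P=np.array([.491,-.0966,0]);m=np.array([.516,-.1006,0]);z=np.array([0,0,1.])
for b in(1,-1):
  for a in(7,-7): print('prong',a,b,[c(proj('scene',P+a*1e-3*ex+b*s*1e-3*ey+.0667*z)) for s in(9,18)])
print('collar front ctr',c(proj('scene',m-.039*ex+.042*z)),'top',c(proj('scene',m-.039*ex+.059*z)),'bot',c(proj('scene',m-.039*ex+.025*z)))
print('lug -x top corners',[c(proj('scene',m-.011*ex+b*.015*ey+.054*z)) for b in (1,-1)])
print('handle top',c(proj('scene',P+.1887*z)),'bridge',[c(proj('scene',P+b*.018*ey-.007*ex+.1187*z)) for b in (1,-1)])
"
```

```text
prong 7 1 [array([295., 302.]), array([285., 306.])]
prong -7 1 [array([316., 309.]), array([305., 313.])]
prong 7 -1 [array([317., 294.]), array([327., 289.])]
prong -7 -1 [array([337., 301.]), array([348., 296.])]
collar front ctr [337. 350.] top [339. 321.] bot [335. 380.]
lug -x top corners [array([279., 322.]), array([314., 308.])]
handle top [332.  78.] bridge [array([312., 219.]), array([355., 204.])]
```

play_rows(
  commands=[
    [-0.25,0,0,0,0,0],
    [0,0,1,0,0,0],
    [0,0,1,0,0,0],
    [0,0,1,0,0,0],
    [0,0,0,0,0,0],
  ],
)

```text
time: 6.82
tool_pos: [0.4885, -0.0993, 0.1053]
tcp_rot: [-2.277, -2.159, 0.004]
wrist_force: [-1.1, -0.7, -2.4]
width: 0.202
grip_force: 49.2
```

play_rows(
  commands=[
    [0,0,0.7,0,0,0],
    [0,0,0.7,0,0,0],
    [0,0,0,0,0,0],
    [0,0,0,0,0,0],
  ],
)

```text
time: 7.15
tool_pos: [0.4903, -0.0997, 0.0936]
tcp_rot: [-2.279, -2.161, 0.001]
wrist_force: [-0.2, 0.0, -0.8]
width: 0.206
grip_force: 49.2
```

```bash
python3 -c "
from h import *
togo(.491,-.0993,.094,-.054)"
```

```text
t 7.15 pos [ 0.4903 -0.0997  0.0936] w 0.2062188770108638 F [-0.2   0.04 -0.75] gf 49.23930644989014
shift now-axes cm [ 0.05  0.07 -0.04] turn [-0.0013 -0.0003  0.001 ]
```

play_rows(
  commands=[
    [0,-0.4,0,0,0,0],
    [0,-0.3,0,0,0,0],
    [0,-0.3,0,0,0,0],
    [0,-0.3,0,0,0,0],
    [0,0,0,0,0,0],
  ],
)

```text
time: 7.57
tool_pos: [0.4787, -0.0994, 0.0952]
tcp_rot: [2.278, 2.16, 0.003]
wrist_force: [3.0, 0.1, -0.4]
width: 0.204
grip_force: 49.4
```

play_rows(
  commands=[
    [0,-0.2,0,0,0,0],
    [0,0,0,0,0,0],
    [0,0,0,0,0,0],
  ],
)

```text
time: 7.82
tool_pos: [0.4768, -0.0993, 0.0951]
tcp_rot: [2.278, 2.16, 0.002]
wrist_force: [5.2, -1.2, 1.0]
width: 0.204
grip_force: 49.7
```

play_rows(
  commands=[
    [0,-0.2,0,0,0,0],
    [0,-0.2,0,0,0,0],
    [0,-0.2,0,0,0,0],
    [0,-0.1,0,0,0,0],
    [0,0,0,0,0,0],
  ],
)

```text
time: 8.23
tool_pos: [0.4692, -0.0988, 0.0946]
tcp_rot: [2.279, 2.161, 0.001]
wrist_force: [5.1, -0.2, 1.5]
width: 0.203
grip_force: 49.7
```

```bash
python3 -c "
from h import *
togo(.491,-.0993,.094,-.054)
im=optics.read_camera('scene');cv2.imwrite('pics/g4.png',cv2.resize(im[100:220,320:440],None,fx=4.5,fy=4.5,interpolation=cv2.INTER_CUBIC)[:,:,::-1])"
```

```text
t 8.2333 pos [ 0.4692 -0.0988  0.0946] w 0.2034943182931026 F [ 5.07 -0.18  1.54] gf 49.69928562641144
shift now-axes cm [0.06 2.18 0.07] turn [0.0011 0.0002 0.001 ]
```

View pics/g4.png

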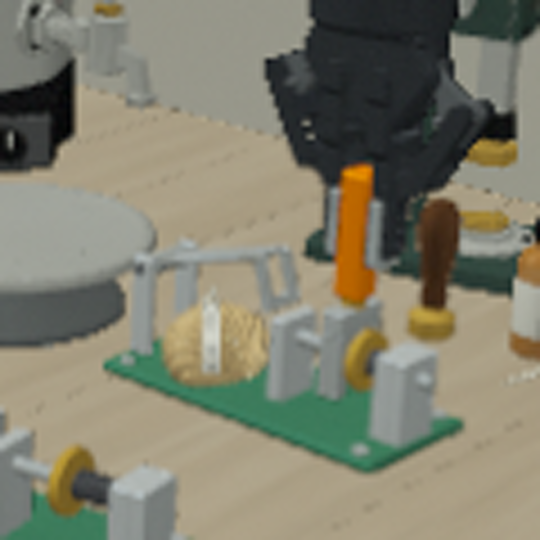

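The collar is pushed back (crop 365,360) and the strap is rising (285,270). I'll hold while it swings open, then look again.

play_rows(
  commands=[
    [0,0,0,0,0,0],
    [0,0,0,0,0,0],
    [0,0,0,0,0,0],
    [0,0,0,0,0,0],
    [0,0,0,0,0,0],
  ],
)

```text
time: 8.7
tool_pos: [0.4693, -0.0988, 0.0945]
tcp_rot: [2.279, 2.161, 0.001]
wrist_force: [4.9, -0.3, 1.9]
width: 0.202
grip_force: 49.7
```

play_rows(
  commands=[
    [0,0,0,0,0,0],
    [0,0,0,0,0,0],
    [0,0,0,0,0,0],
    [0,0,0,0,0,0],
    [0,0,0,0,0,0],
  ],
)

```text
time: 9.12
tool_pos: [0.4693, -0.0988, 0.0945]
tcp_rot: [2.279, 2.161, 0.001]
wrist_force: [5.0, -0.0, 2.0]
width: 0.206
grip_force: 49.7
```

```bash
python3 -c "
from h import *
togo(.491,-.0993,.094,-.054)
im=optics.read_camera('scene');cv2.imwrite('pics/g5.png',cv2.resize(im[100:220,320:440],None,fx=4,fy=4,interpolation=cv2.INTER_CUBIC)[:,:,::-1])"
```

```text
t 9.1167 pos [ 0.4693 -0.0988  0.0945] w 0.2055177341986671 F [ 5.   -0.03  2.04] gf 49.711328744888306
shift now-axes cm [0.06 2.17 0.05] turn [0.001  0.0001 0.0009]
```

View pics/g5.png

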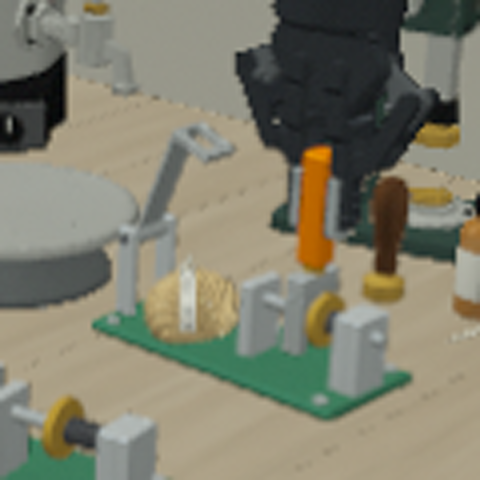

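The strap stands fully open (crop 190,150). Backing off and going up.

play_rows(
  commands=[
    [0,0.4,0,0,0,0],
    [0,0.5,0,0,0,0],
    [0,0.5,0,0,0,0],
    [0,0.5,0,0,0,0],
    [0,0,0,0,0,0],
  ],
)

```text
time: 9.58
tool_pos: [0.4869, -0.0994, 0.0933]
tcp_rot: [-2.277, -2.16, 0.003]
wrist_force: [0.0, 0.2, -0.5]
width: 0.206
grip_force: 49.5
```

play_rows(
  commands=[
    [0,0,0,0,0,0],
    [0,0,-1,0,0,0],
    [0,0,-2,0,0,0],
    [0,0,-2,0,0,0],
    [0,0,-2,0,0,0],
  ],
)

```text
time: 10.0
tool_pos: [0.4866, -0.0995, 0.165]
tcp_rot: [-2.278, -2.161, 0.002]
wrist_force: [0.1, 0.2, -0.8]
width: 0.207
grip_force: 49.5
```

play_rows(
  commands=[
    [0,0,-2,0,0,0],
    [0,0,-1.5,0,0,0],
    [0,0,0,0,0,-0.072],
    [0,0,0,0,0,-0.072],
    [0,0,0,0,0,0],
  ],
)

```text
time: 10.42
tool_pos: [0.4873, -0.0996, 0.2002]
tcp_rot: [2.116, 2.322, 0.0]
wrist_force: [-0.3, -0.3, -0.9]
width: 0.202
grip_force: 49.5
```

```bash
python3 -c "
from h import *
togo(.494,.3372,.2,.09)"
```

```text
t 10.4167 pos [ 0.4873 -0.0996  0.2002] w 0.20199682435917146 F [-0.35 -0.33 -0.89] gf 49.51436161994934
shift now-axes cm [4.343e+01 4.710e+00 1.000e-02] turn [0.0002 0.0002 0.0028]
```

play_rows(
  commands=[
    [2,0,0,0,0,0],
    [3,0,0,0,0,0],
    [3.5,0.5,0,0,0,0],
    [3.5,0.5,0,0,0,0],
    [3.5,0.5,0,0,0,0],
  ],
)

```text
time: 10.83
tool_pos: [0.4876, 0.0572, 0.1993]
tcp_rot: [-2.122, -2.316, 0.001]
wrist_force: [1.1, 0.0, -1.2]
width: 0.205
grip_force: 49.5
```

play_rows(
  commands=[
    [3.5,0.5,0,0,0,0],
    [3.5,0.5,0,0,0,0],
    [3.5,0.5,0,0,0,0],
    [3.5,0.5,0,0,0,0],
    [3.5,0.5,0,0,0,0],
  ],
)

```text
time: 11.25
tool_pos: [0.4966, 0.2341, 0.1992]
tcp_rot: [-2.12, -2.318, 0.002]
wrist_force: [0.7, -0.5, -0.0]
width: 0.204
grip_force: 49.5
```

play_rows(
  commands=[
    [3.5,0.5,0,0,0,0],
    [3,0.2,0,0,0,0],
    [2,0,0,0,0,0],
    [1,0,0,0,0,0],
    [0,0,0,0,0,0],
  ],
)

```text
time: 11.67
tool_pos: [0.4951, 0.3293, 0.1989]
tcp_rot: [-2.116, -2.321, 0.002]
wrist_force: [-1.2, 0.5, -1.2]
width: 0.201
grip_force: 49.5
```

```bash
python3 -c "
from h import *
togo(.494,.3372,.079,.09)"
```

```text
t 11.6667 pos [0.4951 0.3293 0.1989] w 0.20050159791851946 F [-1.21  0.47 -1.19] gf 49.532060623168945
shift now-axes cm [ 0.8  -0.02 11.99] turn [-0.0011  0.0002  0.0022]
```

play_rows(
  commands=[
    [0.8,0,0,0,0,0],
    [0,0,2,0,0,0],
    [0,0,2,0,0,0],
    [0,0,2,0,0,0],
    [0,0,0,0,0,0],
  ],
)

```text
time: 12.08
tool_pos: [0.4924, 0.3326, 0.1346]
tcp_rot: [-2.119, -2.316, 0.013]
wrist_force: [-0.9, -0.6, -1.9]
width: 0.202
grip_force: 49.5
```

play_rows(
  commands=[
    [0,0,0,0,0,0],
    [0,0,0,0,0,0],
  ],
)

```text
time: 12.25
tool_pos: [0.4959, 0.3353, 0.1403]
tcp_rot: [2.119, 2.318, 0.001]
wrist_force: [0.5, 0.7, -0.5]
width: 0.204
grip_force: 49.5
```

```bash
python3 -c "
from h import *
togo(.494,.3372,.079,.09)"
```

```text
t 12.25 pos [0.4959 0.3353 0.1403] w 0.2039401408921835 F [ 0.51  0.68 -0.46] gf 49.48793828487396
shift now-axes cm [ 0.2  -0.18  6.13] turn [ 0.0009 -0.0003 -0.0004]
```

play_rows(
  commands=[
    [0.2,-0.15,0,0,0,0],
    [0,0,0.5,0,0,0],
    [0,0,0.7,0,0,0],
    [0,0,0.8,0,0,0],
    [0,0,0.8,0,0,0],
  ],
)

```text
time: 12.67
tool_pos: [0.4935, 0.3377, 0.1107]
tcp_rot: [2.118, 2.32, 0.0]
wrist_force: [0.1, 0.3, -1.2]
width: 0.207
grip_force: 49.5
```

play_rows(
  commands=[
    [0,0,0.8,0,0,0],
    [0,0,0.8,0,0,0],
    [0,0,0.6,0,0,0],
    [0,0,0.4,0,0,0],
    [0,0,0,0,0,0],
  ],
)

```text
time: 13.08
tool_pos: [0.4927, 0.3371, 0.0837]
tcp_rot: [-2.118, -2.32, 0.004]
wrist_force: [-0.7, -0.2, -1.1]
width: 0.204
grip_force: 49.5
```

```bash
python3 -c "
from h import *
togo(.494,.3372,.079,.09)"
```

```text
t 13.0833 pos [0.4927 0.3371 0.0837] w 0.2043435569561599 F [-0.66 -0.19 -1.06] gf 49.48524713516235
shift now-axes cm [-0.    0.13  0.47] turn [-0.0022  0.0012  0.001 ]
```

In the well with no contact. Lowering the last 4–5 mm, then releasing.

play_rows(
  commands=[
    [0,0.05,0.2,0,0,0],
    [0,0,0.2,0,0,0],
    [0,0,0,0,0,0],
    [0,0,0,0,0,0],
  ],
)

```text
time: 13.42
tool_pos: [0.4942, 0.3378, 0.0815]
tcp_rot: [2.118, 2.32, 0.001]
wrist_force: [-0.2, -0.2, -0.7]
width: 0.202
grip_force: 49.5
```

play_rows(
  commands=[
    [0,0,0.1,0,0,0],
    [0,0,0,0,0,0],
    [0,0,0,0,0,0],
  ],
)

```text
time: 13.67
tool_pos: [0.4941, 0.3377, 0.0804]
tcp_rot: [2.118, 2.32, 0.0]
wrist_force: [0.1, 0.1, -1.1]
width: 0.206
grip_force: 49.5
```

play_rows(
  commands=[
    [0,0,0.2,0,0,0],
    [0,0,0,0,0,0],
    [0,0,0,0,0,0],
  ],
)

```text
time: 13.92
tool_pos: [0.4944, 0.3379, 0.0785]
tcp_rot: [2.118, 2.32, 0.001]
wrist_force: [0.9, -0.1, -0.7]
width: 0.197
grip_force: 49.6
```

play_rows(
  commands=[
    [0,0,0,0,0,0],
    [0,0,0,0,0,0],
    [0,0,0,0,0,0],
    [0,0,0,0,0,0],
    [0,0,0,0,0,0],
  ],
  grip=0.4,
)

```text
time: 14.33
tool_pos: [0.494, 0.3377, 0.0782]
tcp_rot: [-2.118, -2.32, 0.0]
wrist_force: [1.2, 0.3, 0.2]
width: 0.602
grip_force: 0.0
```

play_rows(
  commands=[
    [0,0,-1,0,0,0],
    [0,0,-2,0,0,0],
    [0,0,-3,0,0,0],
    [0,0,-3,0,0,0],
    [0,0,-3,0,0,0],
  ],
)

```text
time: 14.75
tool_pos: [0.4937, 0.3376, 0.2]
tcp_rot: [-2.118, -2.32, 0.0]
wrist_force: [1.0, 0.4, -0.2]
width: 0.6
grip_force: 0.0
```

play_rows(
  commands=[
    [0,0,-3,0,0,0],
    [0,0,-1,0,0,0],
    [0,0,0,0,0,0],
    [0,0,0,0,0,0],
  ],
)

```text
time: 15.08
tool_pos: [0.4942, 0.3378, 0.2388]
tcp_rot: [2.118, 2.32, 0.002]
wrist_force: [0.1, 0.4, -0.4]
width: 0.595
grip_force: 0.0
```

```bash
python3 -c "
from h import *
togo(.494,.3372,.079,.09)
im=optics.read_camera('scene');cv2.imwrite('pics/g6.png',cv2.resize(im[60:280,130:440],None,fx=2.5,fy=2.5,interpolation=cv2.INTER_CUBIC)[:,:,::-1])"
```

```text
t 15.0833 pos [0.4942 0.3378 0.2388] w 0.5953084979297841 F [ 0.15  0.44 -0.45] gf 0.0
shift now-axes cm [-0.06 -0.04 15.98] turn [ 0.0012 -0.0006  0.001 ]
```

View pics/g6.png

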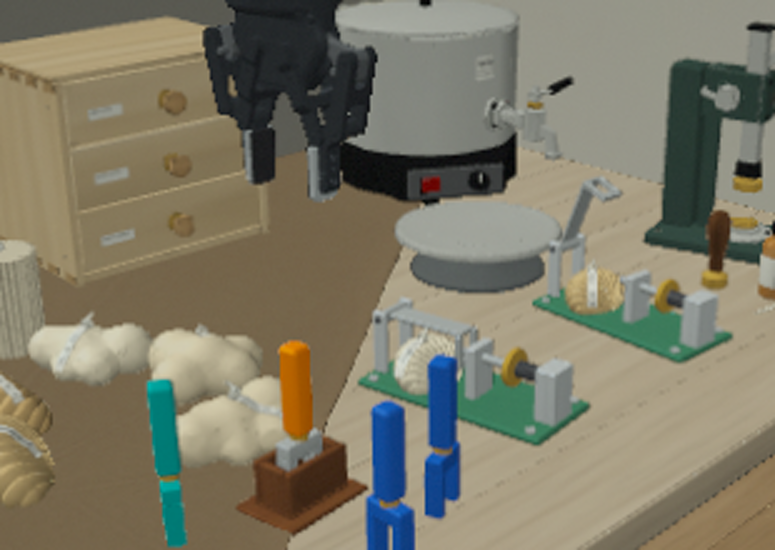

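The fork stands upright in its stand (crop 297,400), the tan strap is open (585,215), its collar is back at rest (667,293), and the cream strap is shut (425,320). The gripper is clear of everything, so I'm handing in.

```bash
python3 -c "
from h import *
print(order.finish_job())"
```

```text
the job is handed in; nothing more can be done
None
```

The job is handed in: the last picture shows the tan clamp's strap open with its collar back at rest, the cream clamp shut, and the orange fork upright in its stand; the hand-in returned no verdict.

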